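# Cover the microscope objectives for packing

### The job

The microscope's four objectives stand on their round black bases, ready to be packed away. Put over each objective the grey dust cover made for its height (shortest cover on the shortest objective, and so on up to the tallest), lowering it gently, not dropping it, until it sits flat on the base. Leave the objectives standing where they are, and do not disturb the eyepiece and the oil bottle.

Things in the scene. Friction and masses are not known exactly. Their poses are not given: they have to be found in the camera images.
- cover_1: dust cover for the shortest objective (objective_1): a plain grey round plastic cap, open below and closed on top, standing upright on the bench on its open end; 37 mm tall outside, 34 mm deep inside, 50 mm outside and 45 mm inside diameter (wall 2.5 mm, top 3 mm), about 25 g. Slips on loosely, no thread. Origin: centre of its open lower rim; z up.
- cover_2: dust cover for the second shortest objective (objective_2): a plain grey round plastic cap, open below and closed on top, standing upright on the bench on its open end; 48 mm tall outside, 45 mm deep inside, 50 mm outside and 45 mm inside diameter (wall 2.5 mm, top 3 mm), about 30 g. Slips on loosely, no thread. Origin: centre of its open lower rim; z up.
- cover_3: dust cover for the second tallest objective (objective_3): a plain grey round plastic cap, open below and closed on top, standing upright on the bench on its open end; 59 mm tall outside, 56 mm deep inside, 50 mm outside and 45 mm inside diameter (wall 2.5 mm, top 3 mm), about 35 g. Slips on loosely, no thread. Origin: centre of its open lower rim; z up.
- cover_4: dust cover for the tallest objective (objective_4): a plain grey round plastic cap, open below and closed on top, standing upright on the bench on its open end; 70 mm tall outside, 67 mm deep inside, 50 mm outside and 45 mm inside diameter (wall 2.5 mm, top 3 mm), about 40 g. Slips on loosely, no thread. Origin: centre of its open lower rim; z up.
- objective_1: shortest of the four microscope objectives, loose, upright, screwed into its round black base: base 62 mm diameter, 8 mm thick; silver objective rising 28 mm above the base's top, 29 mm diameter at its foot, 27 mm above, narrowing at the nose; 150 g in all. Origin: centre of the base's underside; z up. A cover fully on has its rim on the base's top, 8 mm above this origin.
- objective_2: second shortest of the four microscope objectives, loose, upright, screwed into its round black base: base 62 mm diameter, 8 mm thick; silver objective rising 39 mm above the base's top, 29 mm diameter at its foot, 27 mm above, narrowing at the nose; 180 g in all. Origin: centre of the base's underside; z up. A cover fully on has its rim on the base's top, 8 mm above this origin.
- objective_3: second tallest of the four microscope objectives, loose, upright, screwed into its round black base: base 62 mm diameter, 8 mm thick; silver objective rising 50 mm above the base's top, 29 mm diameter at its foot, 27 mm above, narrowing at the nose; 210 g in all. Origin: centre of the base's underside; z up. A cover fully on has its rim on the base's top, 8 mm above this origin.
- objective_4: tallest of the four microscope objectives, loose, upright, screwed into its round black base: base 62 mm diameter, 8 mm thick; silver objective rising 61 mm above the base's top, 29 mm diameter at its foot, 27 mm above, narrowing at the nose; 240 g in all. Origin: centre of the base's underside; z up. A cover fully on has its rim on the base's top, 8 mm above this origin.
- eyepiece: bystander, not to be moved: microscope eyepiece standing head down on the bench; black head 36 mm diameter, 26 mm high, below, bright metal tube 23 mm diameter on top, 52 mm tall in all. Origin: centre of its underside.
- oil_bottle: bystander, not to be moved: small amber immersion-oil bottle with black cap, 30 mm diameter, 58 mm tall, standing. Origin: centre of its underside.

How it is judged:
At the end, for the whole second after the job is handed in: Every cover stands upright (within 4 degrees) over its own objective, its rim down on the base's top (within about 2.5 mm) and centred within 12 mm; all at rest; every objective upright and within 30 mm of where it stood; eyepiece and oil bottle upright and within 20 mm of where they stood (horizontal distance between cover_1 and objective_1 below 0.012 m and z of cover_1 in the frame of objective_1 between 0.005 and 0.0105 m and angle between each of cover_1, objective_1, cover_2, objective_2, cover_3, objective_3, cover_4, objective_4's own z axis and vertical below 0.07 rad and distance of each of objective_1, objective_2, objective_3, objective_4 from where it was at the start of the episode below 0.03 m and linear speed of each of cover_1, objective_1, cover_2, objective_2, cover_3, objective_3, cover_4, objective_4 below 0.02 m/s and angular speed of each of cover_1, cover_2, cover_3, cover_4 below 0.3 rad/s and horizontal distance between cover_2 and objective_2 below 0.012 m and z of cover_2 in the frame of objective_2 between 0.005 and 0.0105 m and horizontal distance between cover_3 and objective_3 below 0.012 m and z of cover_3 in the frame of objective_3 between 0.005 and 0.0105 m and horizontal distance between cover_4 and objective_4 below 0.012 m and z of cover_4 in the frame of objective_4 between 0.005 and 0.0105 m and distance of each of eyepiece, oil_bottle from where it was at the start of the episode below 0.02 m and angle between each of eyepiece, oil_bottle's own z axis and vertical below 0.15 rad); the robot touches nothing.
It fails at once if a cover is dropped (falls out of the fingers faster than 0.6 m/s, a fall of about 2 cm) ((linear speed of cover_1 above 0.6 m/s and contact force between cover_1 and the fingers below 0.1 N) or (linear speed of cover_2 above 0.6 m/s and contact force between cover_2 and the fingers below 0.1 N) or (linear speed of cover_3 above 0.6 m/s and contact force between cover_3 and the fingers below 0.1 N) or (linear speed of cover_4 above 0.6 m/s and contact force between cover_4 and the fingers below 0.1 N)).
It fails at once if an objective is tipped by more than 20 degrees or shifted by more than 30 mm (angle between any of objective_1, objective_2, objective_3, objective_4's own z axis and vertical above 0.35 rad or distance of any of objective_1, objective_2, objective_3, objective_4 from where it was at the start of the episode above 0.03 m).
It fails at once if the eyepiece or the oil bottle is tipped or shifted by more than 20 mm (angle between any of eyepiece, oil_bottle's own z axis and vertical above 0.35 rad or distance of any of eyepiece, oil_bottle from where it was at the start of the episode above 0.02 m).
It also fails if it takes over 90 s, if anything falls off the work surface, if the arm or the gripper's body presses on something with over 40 N, if the wrist force passes 120 N, or if a joint passes its speed limit or range.

### The arm

A 6-joint arm with a two-finger parallel gripper is mounted at the origin on the work surface. World frame = base frame: x ahead of the robot, y to its left, z up, the work surface at z = 0. Lengths are in m, angles in rad, forces in N, time in s.
With the tool pointing down it reaches from about 0.35 to 0.775 m from the base axis. Payload 5.5 kg.
Tool frame: the origin (TCP) lies at the very end of the fingers, on their centre line; the grasp point (between the pads) lies env.hold_point_z behind it (env.hold_point_z is the distance from the TCP to the grasp point, in m); z points along the fingers, y is the line along which they close (so a half turn about z gives the same grasp; the last joint's range is limited). The gripper opens to 85 mm and grips with 20 to 120 N. Pads are 22 mm wide; open, the fingers measure 114 mm over their backs; the gripper's body (76 mm by 85 mm) begins 54 mm behind the grasp point. The pads swing forward as they close: fully open they stand 13 mm farther back than shut.
Start: joints at [-1.271, 0.313, 0.046, 1.304, 0, 1.431], TCP at [0.245, -0.52, 0.231] pointing down, gripper open.
Joint ranges: [-2.76, 2.76], [-0.86, 1.69], [-1.03, 1.26], [-2.2, 2.34], [-1.47, 1.5], [-3.14, 3.14]. Speed limits (rad/s): [2.57, 2.57, 3.14, 3.14, 3.14, 3.14].

### API

Orientations are given as a unit quaternion [w, x, y, z].
In Python, from workcell import env gives the robot as it stands.
- The arm moves only by the tool carry_out, never from a script. Its argument "steps" is a list of rows, each a list of 3 entries, a list of its own where there are three numbers: the turn, a rotation vector about the tool's x, y, z in degrees, then the shift along the tool's x, y, z in cm, then the closure in counts, from 0 (fully open) to 255 (shut). A call has exactly 8 rows; each row is the pose to reach, as a shift and turn from the pose commanded when the call began, along the tool's axes at that moment; what a row does not reach only later rows make up. A row lasts 1/8 s, in which the tool goes at most 62.5 mm and 10.7 degrees, less where a joint would pass 70% of its speed; a pose out of reach is approached as far as the arm can. A call with a gripper value outside its range is refused whole. The fingers move at their own pace and stop on an object; "force" is the grip in N (left out, the last holds). Time passes only in rows, so rows that repeat a pose let the fingers close, or fill a call up. It gives the time, the measured TCP pose, the force, the opening and the grip force at its end, in the units of the state.
- env.get_state(): the state, without advancing time (a new reading comes with each control period).
- env.read_camera(name): name is "side" or "top" or "wrist"; returns (picture, depth): 420x560x3 uint8, red, green, blue; 420x560 float32, m along the optical axis (not along the pixel's ray), 0 where there is no reading.
- env.get_calibration(name): a dict with "fx", "fy", "cx", "cy" (pixels), "origin" and "orientation" of the camera in the world. Camera axes: x right, y up, looking along -z (the intrinsics and any distortion apply to the point x, -y, -z); pixel columns grow to the right and rows downward; lengths in m; the calibration is good to about 2 mm. A picture is of the moment at which its call begins: read the wrist's pose just before it. get_calibration takes no time and is no camera call; for the wrist camera it gives the pose at the moment of the call.
- env.hand_in(): hands the job in; it is judged then, once.
The state is a dict: "clock": time; "joint_pos": joint angles; "qvel": joint speeds; "tau": joint torques, N m; "tcp_pos": TCP position; "orientation": TCP orientation; "wrist_force": force on the tool from outside, world axes, zero at the start; "ft_torque": the same for the moment, N m; "finger_gap": finger opening in m; "grip_force": force on a finger pad.
Only numpy, scipy, OpenCV 4.12 (cv2) and the standard library are available. Lean on these libraries where they do the work, as an engineer would, in place of code of your own. Each camera call takes 0.05 s, during which the arm holds its last target. There are 200 camera calls.

## Working session

There is one attempt and no reset: what is moved stays moved. The work goes in short steps, Python scripts to look and compute and a tool call to move; the robot and the scene stay as the last step left them, time stands still between calls to the robot, and variables do not carry over. Pictures are saved under pics/ and viewed, at most 14 in all, crops included, and the job is handed in when it is done.

Besides the shell and the picture viewer there is one more tool, called after "Call:" as name(argument=value, ...), one argument or row to a line, values as JSON. carry_out: Moves the arm, as the interface text tells. Its arguments: {"type":"object","properties":{"steps":{"type":"array","items":{"type":"array"}},"force":{"type":"number"}},"required":["steps"]}

```bash
mkdir -p pics; ls; python3 - <<'E'
from workcell import env
import cv2,numpy as np
print(env.hold_point_z, env.get_state())
for n in("top","side"):
    p,d=env.read_camera(n); cv2.imwrite(f"pics/{n}0.png",p[:,:,::-1]); np.savez(f"{n}0.npz",p=p,d=d)
    print(n,env.get_calibration(n))
E
```

```text
pics
0.0187 {'clock': 0.0, 'joint_pos': array([-1.27061117e+00,  3.13991527e-01,  4.49712875e-02,  1.30360011e+00,
        1.86220427e-05,  1.43121215e+00]), 'qvel': array([-0.00160166, -0.00151729,  0.00094091,  0.00212166,  0.00118966,
        0.00028424]), 'tau': array([ 3.19858664e-04, -4.80622315e+01,  2.98536783e+01,  1.91583694e-02,
       -1.81332039e-04, -1.24338428e-05]), 'tcp_pos': array([ 0.24464632, -0.51979062,  0.23041078]), 'orientation': array([-9.09818896e-04,  9.75922208e-01,  2.18116970e-01, -6.38752238e-05]), 'wrist_force': array([-0.71521054,  0.80098026,  0.16739255]), 'ft_torque': array([ 0.01018468, -0.00381152, -0.03681614]), 'grip_force': 0.0, 'finger_gap': 0.085484210135991}
top {'fx': 436.99655757817084, 'fy': 436.99655757817084, 'cx': 281.24370057328264, 'cy': 216.68067193707148, 'origin': array([ 0.37238198, -0.01049562,  0.85291114]), 'orientation': array([ 0.70905635,  0.07429907, -0.05761769, -0.69885545])}
side {'fx': 454.4913124913654, 'fy': 454.4913124913654, 'cx': 283.3199639510477, 'cy': 205.58226554784903, 'origin': array([0.01760059, 0.79494106, 0.58732463]), 'orientation': array([-0.24104297, -0.1495156 ,  0.47911172,  0.83065958])}
```

View pics/top0.png

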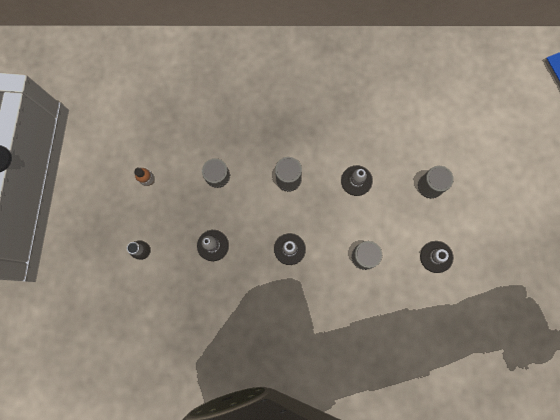

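View pics/side0.png

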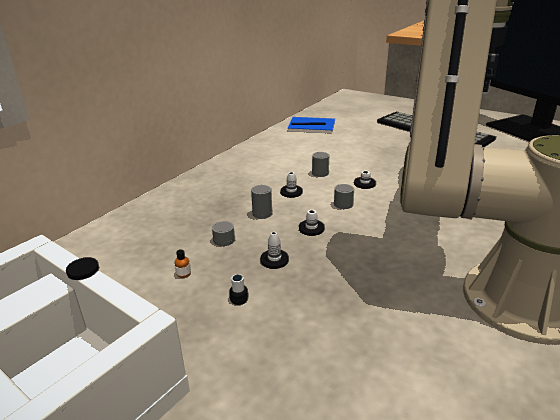

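The top view shows the covers at about (215,171), (288,170), (367,254) and (438,179). The objectives are at (212,245), (290,248), (357,179) and (437,256), and the oil bottle and eyepiece at (143,176) and (138,249). I'll measure them from depth.

```bash
cat > h.py <<'E'
import numpy as np,cv2
from scipy.spatial.transform import Rotation as R
def rot(q): return R.from_quat([q[1],q[2],q[3],q[0]])
def cloud(d,c):
    v,u=np.indices(d.shape); p=np.stack([(u-c["cx"])/c["fx"]*d,-(v-c["cy"])/c["fy"]*d,-d],-1)
    return p@rot(c["orientation"]).as_matrix().T+c["origin"]
def circ(xy):
    (x,y),r=cv2.minEnclosingCircle((xy*1000).astype(np.float32)); return np.round([x,y,r],1)
E
python3 - <<'E'
from h import *
from workcell import env
for n in("top","side"):
    z=np.load(n+"0.npz"); P=cloud(z["d"],env.get_calibration(n)); ok=(z["d"]>0)
    roi=ok&(P[...,0]>.25)&(P[...,0]<.75)&(abs(P[...,1])<.45)
    print(n,"table",np.median(P[roi][:,2]))
    m=roi&(P[...,2]>.005)&(P[...,2]<.12)
    k,l,s,c=cv2.connectedComponentsWithStats(m.astype(np.uint8))
    for i in range(1,k):
        if s[i,4]<60 or s[i,4]>4000: continue
        q=P[l==i]; h=np.percentile(q[:,2],98)
        t=q[q[:,2]>h-.004]; b=q[q[:,2]<.012]
        print(c[i].round(),s[i,4],"h",round(h*1000,1),"top",circ(t[:,:2]),"low",circ(b[:,:2]) if len(b)>5 else None,"all",circ(q[:,:2]))
E
```

```text
top table 0.0018051653875515994
[288. 173.] 759 h 74.7 top [610.1  -1.9  24.8] low [620.7  -2.2  35.6] all [620.5  -2.2  35.8]
[216. 172.] 619 h 41.9 top [616.5 141.4  24.7] low [617.9 143.9  28.2] all [617.6 143.8  28.2]
[357. 180.] 745 h 61.1 top [ 607.6 -137.6    9. ] low [ 608.9 -139.1   32. ] all [ 608.9 -139.1   32. ]
[435. 182.] 834 h 63.3 top [ 598.7 -284.4   25. ] low [ 608.  -287.5   34.4] all [ 608.  -286.8   34.6]
[144. 176.] 273 h 61.4 top [607.6 283.2   8.1] low [607.6 279.4  16.5] all [608.5 281.5  17. ]
[212. 245.] 776 h 71.0 top [474.2 143.2   8. ] low [474.5 144.2  31. ] all [474.5 144.2  31. ]
[290. 249.] 794 h 50.1 top [469.5  -6.3  10.4] low [468.9  -6.8  31.1] all [468.9  -6.8  31.1]
[139. 249.] 346 h 56.2 top [462.4 284.   11.4] low [461.8 275.6  14.9] all [462.1 283.3  17.9]
[367. 255.] 680 h 52.5 top [ 457.  -150.6   24.9] low [ 455.2 -153.1   28.1] all [ 455.2 -153.1   28.1]
[437. 256.] 839 h 39.5 top [ 457.8 -288.4   11.7] low [ 455.8 -289.3   33.5] all [ 455.8 -289.3   33.5]
side table 8.942239666037688e-05
[320. 163.] 378 h 60.9 top [ 597.4 -281.5   25.8]
[... 236 characters left out ...]
all [ 607.1 -134.2   32.2]
[261. 201.] 611 h 71.2 top [607.1   2.1  27. ] low [607.4   1.9  25.2] all [607.1   2.1  27. ]
[344. 195.] 428 h 49.6 top [ 455.9 -149.6   26.2] low [ 453.  -144.6   24.6] all [ 455.3 -147.9   28. ]
[311. 223.] 398 h 47.5 top [467.   -4.7  10.9] low [467.8  -2.6  31.6] all [467.8  -2.6  31.6]
[223. 232.] 461 h 38.9 top [615.4 144.4  25.5] low [611.5 148.5  24.3] all [616.2 145.5  27.3]
[274. 252.] 584 h 68.3 top [472.1 148.1   7.5] low [472.5 147.   32.4] all [472.5 147.   32.4]
[182. 264.] 328 h 58.5 top [606.7 286.4   9.3] low [603.1 288.9  14.2] all [604.6 286.5  15.7]
[238. 290.] 423 h 53.6 top [461.  285.7  12.5] low [457.8 290.9  16.2] all [459.5 288.8  17.8]
```

The heights and diameters match the given list:

| Object | Position (mm) |
|---|---|
| cover_1 | (616, 143) |
| cover_2 | (456.5, −150) |
| cover_3 | (598, −283) |
| cover_4 | (608.5, 0) |
| objective_1 | (457.5, −287) |
| objective_2 | (468, −5) |
| objective_3 | (607.5, −136) |
| objective_4 | (473, 145.5) |

First I'll go above cover_3, turning the tool so that its x is world +y and its y is world +x.

```bash
python3 - <<'E'
from h import *
from workcell import env
s=env.get_state(); r=rot(s["orientation"])
goal=R.from_matrix(np.array([[0,1,0],[1,0,0],[0,0,-1.]]).T)
print((r.inv().apply(np.array([.598,-.283,.13])-s["tcp_pos"])*100).round(2),(r.inv()*goal).as_rotvec(degrees=True).round(2))
E
```

```text
[42.05 -6.37 10.07] [-7.00e-02 -6.00e-02 -6.48e+01]
```

Call:
carry_out(
  steps=[
    [[0,0,-8],[5,-0.8,1.2],0],
    [[0,0,-16],[10,-1.6,2.4],0],
    [[0,0,-24],[16,-2.4,3.8],0],
    [[0,0,-32],[21,-3.2,5],0],
    [[0,0,-40],[26,-4,6.3],0],
    [[0,0,-48],[32,-4.8,7.6],0],
    [[0,0,-56],[37,-5.6,8.8],0],
    [[0,0,-64.8],[42.05,-6.4,10],0],
  ],
  force=25,
)

```text
clock: 1.1
tcp_pos: [0.5991, -0.2821, 0.1303]
orientation: [-0.0, 0.705, 0.709, -0.0]
wrist_force: [-0.3, -1.0, 0.1]
finger_gap: 0.0855
grip_force: 0.0
```

Call:
carry_out(
  steps=[
    [[0,0,0],[0,0,0],0],
    [[0,0,0],[0,0,0],0],
    [[0,0,0],[0,0,0],0],
    [[0,0,0],[0,0,0],0],
    [[0,0,0],[0,0,0],0],
    [[0,0,0],[0,0,0],0],
    [[0,0,0],[0,0,0],0],
    [[0,0,0],[0,0,0],0],
  ],
)

```text
clock: 2.1
tcp_pos: [0.598, -0.2834, 0.1313]
orientation: [0.0, 0.707, 0.707, -0.0]
wrist_force: [-0.3, -0.6, -0.4]
finger_gap: 0.0853
grip_force: 0.0
```

Call:
carry_out(
  steps=[
    [[0,0,0],[0,0,4],0],
    [[0,0,0],[0,0,8],0],
    [[0,0,0],[0,0,10],0],
    [[0,0,0],[0,0,11],0],
    [[0,0,0],[0,0,11],255],
    [[0,0,0],[0,0,11],255],
    [[0,0,0],[0,0,11],255],
    [[0,0,0],[0,0,11],255],
  ],
  force=25,
)

```text
clock: 3.1
tcp_pos: [0.599, -0.2841, 0.0228]
orientation: [0.001, 0.707, 0.707, 0.0]
wrist_force: [0.6, 0.3, 4.6]
finger_gap: 0.0498
grip_force: 26.3
```

Call:
carry_out(
  steps=[
    [[0,0,0],[0,0,-2],255],
    [[0,0,0],[0,0,-5],255],
    [[0,0,0],[0,0,-8],255],
    [[0,0,0],[4,0.3,-8],255],
    [[0,0,0],[8,0.6,-8],255],
    [[0,0,0],[12,0.9,-8],255],
    [[0,0,0],[14.7,1,-8],255],
    [[0,0,0],[14.7,1,-8],255],
  ],
)

```text
clock: 4.1
tcp_pos: [0.6079, -0.1343, 0.1015]
orientation: [-0.0, 0.706, 0.708, -0.0]
wrist_force: [-0.0, -1.6, 0.1]
finger_gap: 0.05
grip_force: 26.1
```

```bash
python3 - <<'E'
from workcell import env
import cv2,numpy as np
a=[]
for n in("side","wrist"):
    p,d=env.read_camera(n); a.append(p[:,:,::-1])
s=a[0][120:260,200:400]
cv2.imwrite("pics/c3.png",np.hstack([cv2.resize(s,(400,280)),cv2.resize(a[1],(373,280))]))
print(env.get_state()["tcp_pos"])
E
```

```text
[ 0.60817108 -0.13658725  0.1014543 ]
```

View pics/c3.png

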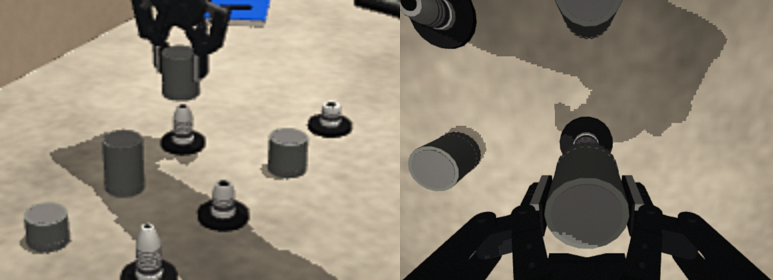

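The cover is held straight, directly above objective_3. In the side crop the cover is at (180,75) and the objective at (182,125). I'll lower it.

Call:
carry_out(
  steps=[
    [[0,0,0],[0,0,2],255],
    [[0,0,0],[0,0,4],255],
    [[0,0,0],[0,0,5.5],255],
    [[0,0,0],[0,0,6.5],255],
    [[0,0,0],[0,0,6.9],255],
    [[0,0,0],[0,0,7.1],255],
    [[0,0,0],[0,0,7.1],255],
    [[0,0,0],[0,0,7.1],255],
  ],
)

```text
clock: 5.2
tcp_pos: [0.6085, -0.1365, 0.0308]
orientation: [0.001, 0.707, 0.707, 0.0]
wrist_force: [0.1, -0.0, 2.1]
finger_gap: 0.0491
grip_force: 26.2
```

Call:
carry_out(
  steps=[
    [[0,0,0],[0,0,0],100],
    [[0,0,0],[0,0,0],0],
    [[0,0,0],[0,0,0],0],
    [[0,0,0],[0,0,0],0],
    [[0,0,0],[0,0,-2],0],
    [[0,0,0],[0,0,-5],0],
    [[0,0,0],[0,0,-8],0],
    [[0,0,0],[0,0,-10],0],
  ],
)

```text
clock: 6.2
tcp_pos: [0.6086, -0.1366, 0.132]
orientation: [0.001, 0.707, 0.707, 0.0]
wrist_force: [-0.6, -1.0, 1.0]
finger_gap: 0.0855
grip_force: 0.0
```

Call:
carry_out(
  steps=[
    [[0,0,0],[4,0,0],0],
    [[0,0,0],[8,0,0],0],
    [[0,0,0],[12,0,0],0],
    [[0,0,0],[13.7,0,0],0],
    [[0,0,0],[13.7,0,0],0],
    [[0,0,0],[13.7,0,0],0],
    [[0,0,0],[13.7,0,0],0],
    [[0,0,0],[13.7,0,0],0],
  ],
)

```text
clock: 7.2
tcp_pos: [0.6081, -0.0004, 0.1302]
orientation: [0.0, 0.708, 0.707, -0.0]
wrist_force: [-0.0, -1.1, -0.1]
finger_gap: 0.0855
grip_force: 0.0
```

```bash
cat > chk.py <<'E'
from h import *
from workcell import env
import sys
p,d=env.read_camera("side"); P=cloud(d,env.get_calibration("side"))
m=(d>0)&(P[...,0]>.4)&(P[...,0]<.68)&(abs(P[...,1])<.4)&(P[...,2]>.005)&(P[...,2]<.082)
k,l,s,c=cv2.connectedComponentsWithStats(m.astype(np.uint8))
for i in range(1,k):
    if s[i,4]<100: continue
    q=P[l==i]; h=np.percentile(q[:,2],98); b=q[q[:,2]<.0115]
    print(c[i].round(),s[i,4],"h",round(h*1000,1),"top",circ(q[q[:,2]>h-.004][:,:2]),"low",circ(b[:,:2]) if len(b)>5 else None)
cv2.imwrite(f"pics/{sys.argv[1]}.png",cv2.resize(p[120:300,160:420,::-1],(780,540)))
print(env.get_state()["tcp_pos"].round(4))
E
python3 chk.py s3
```

```text
[291. 181.] 528 h 68.5 top [ 606.6 -134.9   26.8] low [ 604.9 -134.6   32.3]
[365. 180.] 234 h 36.8 top [ 456.3 -284.6   11.7] low [ 454.4 -284.4   32.2]
[261. 200.] 609 h 71.5 top [6.103e+02 4.000e-01 2.710e+01] low [607.7   1.2  25.6]
[344. 195.] 425 h 49.6 top [ 456.5 -148.5   26.5] low [ 452.5 -143.8   24.7]
[311. 223.] 398 h 47.5 top [467.4  -3.3  11. ] low [468.6  -3.4  32.9]
[223. 232.] 458 h 39.0 top [615.9 144.2  26.1] low [611.9 148.   24.1]
[274. 253.] 590 h 68.9 top [472.5 147.3   7.3] low [473.  146.9  31.7]
[182. 264.] 327 h 58.8 top [606.6 284.8   8.6] low [603.2 288.9  14.5]
[238. 290.] 426 h 53.7 top [461.3 285.6  12.4] low [457.5 291.3  16.2]
[ 6.081e-01 -2.000e-04  1.302e-01]
```

View pics/s3.png

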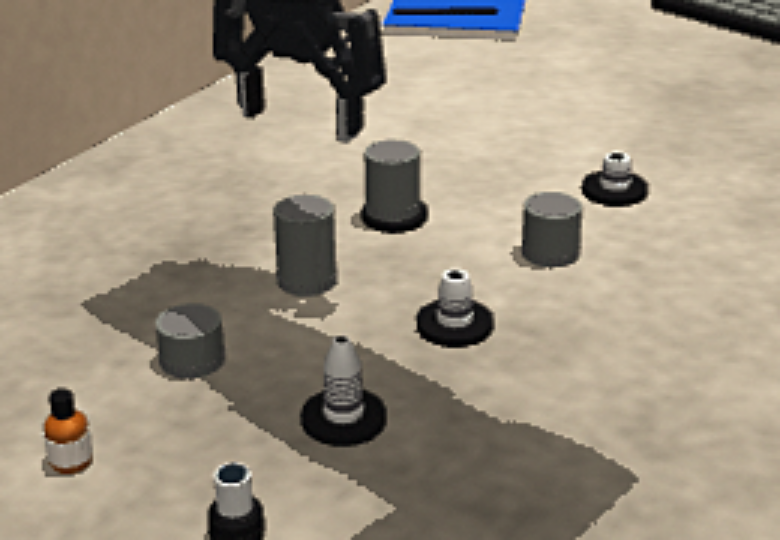

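Cover_3 sits flat on its base at (393,185) in the crop; its top reads 68.5 mm against an expected 67. Next is cover_4, with the gripper already above it.

Call:
carry_out(
  steps=[
    [[0,0,0],[0,0,4],0],
    [[0,0,0],[0,0,8],0],
    [[0,0,0],[0,0,9.8],0],
    [[0,0,0],[0,0,10.5],0],
    [[0,0,0],[0,0,10.5],255],
    [[0,0,0],[0,0,10.5],255],
    [[0,0,0],[0,0,10.5],255],
    [[0,0,0],[0,0,10.5],255],
  ],
)

```text
clock: 8.25
tcp_pos: [0.6091, 0.0004, 0.0267]
orientation: [0.001, 0.707, 0.707, 0.001]
wrist_force: [0.5, -0.3, 4.5]
finger_gap: 0.0504
grip_force: 26.4
```

Call:
carry_out(
  steps=[
    [[0,0,0],[0,0,-2],255],
    [[0,0,0],[0,0,-5],255],
    [[0,0,0],[0,0,-8],255],
    [[0,0,0],[0,0,-10],255],
    [[0,0,0],[4,-3.7,-10],255],
    [[0,0,0],[8,-7.4,-10],255],
    [[0,0,0],[12,-11.1,-10],255],
    [[0,0,0],[14.5,-13.5,-10],255],
  ],
)

```text
clock: 9.25
tcp_pos: [0.4708, 0.147, 0.1252]
orientation: [-0.0, 0.707, 0.708, -0.0]
wrist_force: [0.1, 0.6, -0.4]
finger_gap: 0.0501
grip_force: 26.3
```

```bash
python3 chk.py s4a|tail -1; python3 - <<'E'
from workcell import env
print(env.get_state()["finger_gap"],env.get_state()["grip_force"])
E
```

```text
[0.4677 0.149  0.1251]
0.05013978759147789 26.321579441428185
```

View pics/s4a.png

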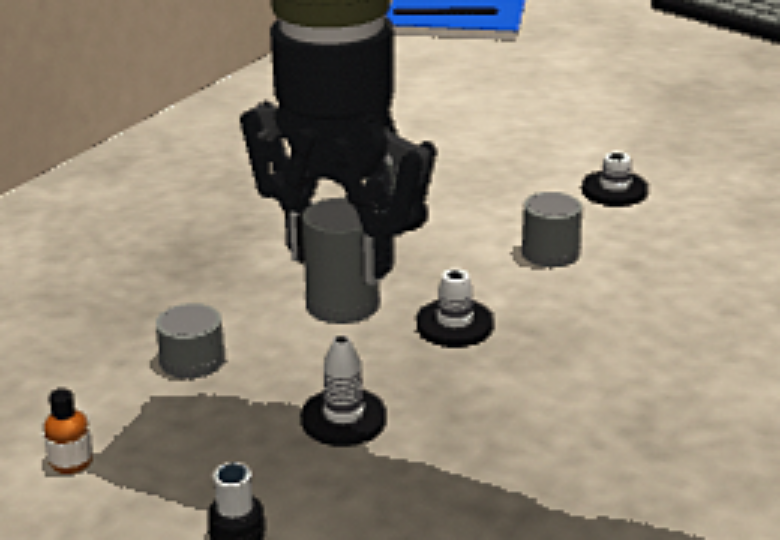

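The cover hangs straight above objective_4, at (341,260) in the crop against the objective at (342,400). I'll let it settle and then lower it.

Call:
carry_out(
  steps=[
    [[0,0,0],[0,0,0],255],
    [[0,0,0],[0,0,0],255],
    [[0,0,0],[0,0,0],255],
    [[0,0,0],[0,0,1],255],
    [[0,0,0],[0,0,2],255],
    [[0,0,0],[0,0,4],255],
    [[0,0,0],[0,0,5.5],255],
    [[0,0,0],[0,0,6],255],
  ],
)

```text
clock: 10.3
tcp_pos: [0.472, 0.1454, 0.0638]
orientation: [-0.001, 0.707, 0.707, -0.001]
wrist_force: [0.2, -0.6, 0.1]
finger_gap: 0.0503
grip_force: 26.3
```

Call:
carry_out(
  steps=[
    [[0,0,0],[0,0,1],255],
    [[0,0,0],[0,0,2],255],
    [[0,0,0],[0,0,2.6],255],
    [[0,0,0],[0,0,2.9],255],
    [[0,0,0],[0,0,3.1],255],
    [[0,0,0],[0,0,3.1],255],
    [[0,0,0],[0,0,3.1],255],
    [[0,0,0],[0,0,3.1],255],
  ],
)

```text
clock: 11.3
tcp_pos: [0.4732, 0.1456, 0.0347]
orientation: [0.0, 0.707, 0.707, 0.0]
wrist_force: [-1.9, 0.2, 4.4]
finger_gap: 0.0504
grip_force: 26.6
```

Call:
carry_out(
  steps=[
    [[0,0,0],[0,0,0],100],
    [[0,0,0],[0,0,0],0],
    [[0,0,0],[0,0,0],0],
    [[0,0,0],[0,0,0],0],
    [[0,0,0],[0,0,-2],0],
    [[0,0,0],[0,0,-5],0],
    [[0,0,0],[0,0,-8],0],
    [[0,0,0],[0,0,-10],0],
  ],
)

```text
clock: 12.3
tcp_pos: [0.4736, 0.1457, 0.1357]
orientation: [0.001, 0.707, 0.707, 0.001]
wrist_force: [0.9, 0.3, -0.8]
finger_gap: 0.0852
grip_force: 0.0
```

Call:
carry_out(
  steps=[
    [[0,0,0],[0,4,0],0],
    [[0,0,0],[-0.1,8,0],0],
    [[0,0,0],[-0.2,12,0],0],
    [[0,0,0],[-0.2,14.3,0],0],
    [[0,0,0],[-0.2,14.3,0],0],
    [[0,0,0],[-0.2,14.3,0],0],
    [[0,0,0],[-0.2,14.3,0],0],
    [[0,0,0],[-0.2,14.3,0],0],
  ],
)

```text
clock: 13.3
tcp_pos: [0.6154, 0.1437, 0.1346]
orientation: [0.0, 0.707, 0.707, 0.0]
wrist_force: [-0.6, 0.3, 0.6]
finger_gap: 0.0852
grip_force: 0.0
```

```bash
python3 chk.py s4b
```

```text
[291. 181.] 525 h 68.5 top [ 609.9 -136.7   28.2] low [ 604.2 -134.    32.6]
[365. 180.] 237 h 36.3 top [ 459.3 -287.1   13.6] low [ 456.4 -285.6   31.8]
[344. 195.] 426 h 49.8 top [ 456.6 -148.3   26.9] low [ 452.7 -144.3   24.8]
[311. 223.] 397 h 47.6 top [469.   -2.7  12.1] low [468.4  -2.5  33.2]
[223. 232.] 459 h 39.1 top [614.2 144.5  26. ] low [610.8 149.1  24.2]
[274. 245.] 1009 h 79.6 top [473.2 145.   26.5] low [472.8 147.9  31.6]
[182. 264.] 328 h 58.4 top [605.3 285.3   9.3] low [602.8 289.2  14.2]
[238. 290.] 423 h 53.3 top [461.3 285.8  12.3] low [457.9 290.6  16.2]
[0.6156 0.1437 0.1346]
```

Call:
carry_out(
  steps=[
    [[0,0,0],[0,0,4],0],
    [[0,0,0],[0,0,8],0],
    [[0,0,0],[0,0,11.5],0],
    [[0,0,0],[0,0,12.4],0],
    [[0,0,0],[0,0,12.4],255],
    [[0,0,0],[0,0,12.4],255],
    [[0,0,0],[0,0,12.4],255],
    [[0,0,0],[0,0,12.4],255],
  ],
)

```text
clock: 14.35
tcp_pos: [0.6176, 0.1438, 0.0124]
orientation: [0.001, 0.707, 0.707, 0.001]
wrist_force: [-0.4, -0.8, 6.5]
finger_gap: 0.0497
grip_force: 26.4
```

Call:
carry_out(
  steps=[
    [[0,0,0],[0,0,-2],255],
    [[0,0,0],[0,0,-5],255],
    [[0,0,0],[0,0,-8],255],
    [[0,0,0],[0,0,-10],255],
    [[0,0,0],[-2,-0.7,-10],255],
    [[0,0,0],[-6,-2.2,-10],255],
    [[0,0,0],[-10,-3.7,-10],255],
    [[0,0,0],[-14,-5.2,-10],255],
  ],
)

```text
clock: 15.35
tcp_pos: [0.5622, 0.0016, 0.1092]
orientation: [-0.0, 0.707, 0.707, -0.001]
wrist_force: [-0.5, 0.4, 0.5]
finger_gap: 0.0494
grip_force: 26.2
```

Call:
carry_out(
  steps=[
    [[0,0,0],[-4,-1.5,0],255],
    [[0,0,0],[-9,-3.3,0],255],
    [[0,0,0],[-14,-5.1,0],255],
    [[0,0,0],[-19,-7,0],255],
    [[0,0,0],[-23.5,-8.8,0],255],
    [[0,0,0],[-27,-10,0],255],
    [[0,0,0],[-29,-10.6,0],255],
    [[0,0,0],[-29,-10.6,0],255],
  ],
)

```text
clock: 16.35
tcp_pos: [0.4571, -0.2874, 0.1097]
orientation: [-0.0, 0.708, 0.706, 0.0]
wrist_force: [0.3, 0.3, -0.2]
finger_gap: 0.0496
grip_force: 26.2
```

```bash
python3 chk.py s1a; python3 - <<'E'
from workcell import env
print(env.get_state())
E
```

```text
[291. 181.] 525 h 68.5 top [ 608.7 -134.3   26.5] low [ 606.  -135.4   31.4]
[365. 180.] 239 h 36.9 top [ 455.6 -284.2   11.9] low [ 455.6 -286.    31.8]
[344. 195.] 425 h 49.8 top [ 456.6 -147.4   26.1] low [ 452.9 -144.8   24.5]
[311. 223.] 395 h 47.9 top [466.4  -3.3  11.4] low [467.9  -3.5  32. ]
[274. 245.] 1011 h 79.4 top [473.7 144.5  27.2] low [472.8 146.9  31.8]
[182. 264.] 328 h 58.5 top [606.1 286.5   8.5] low [603.5 288.5  14.5]
[238. 290.] 424 h 53.4 top [461.7 285.6  13.6] low [457.8 290.8  16.3]
[ 0.4574 -0.2863  0.1098]
{'clock': 16.4, 'joint_pos': array([-7.08284722e-01,  3.13989850e-01, -2.60557299e-01,  9.97406629e-01,
        3.64275577e-04,  8.63706042e-01]), 'qvel': array([ 0.02988538, -0.00423677, -0.00290407,  0.00596811,  0.00221068,
        0.00221801]), 'tau': array([-1.05911270e+00, -4.54384482e+01,  2.76344007e+01, -1.26744322e-01,
       -7.83465919e-02, -3.72334791e-02]), 'tcp_pos': array([ 0.45737004, -0.28628118,  0.10977833]), 'orientation': array([-5.91118517e-04,  7.07528897e-01,  7.06684153e-01,  1.36660201e-04]), 'wrist_force': array([-0.25854982, -0.0746322 ,  0.23166031]), 'ft_torque': array([-0.01714727, -0.05625548,  0.01717149]), 'grip_force': 26.1935699544847, 'finger_gap': 0.04970521545245969}
```

View pics/s1a.png

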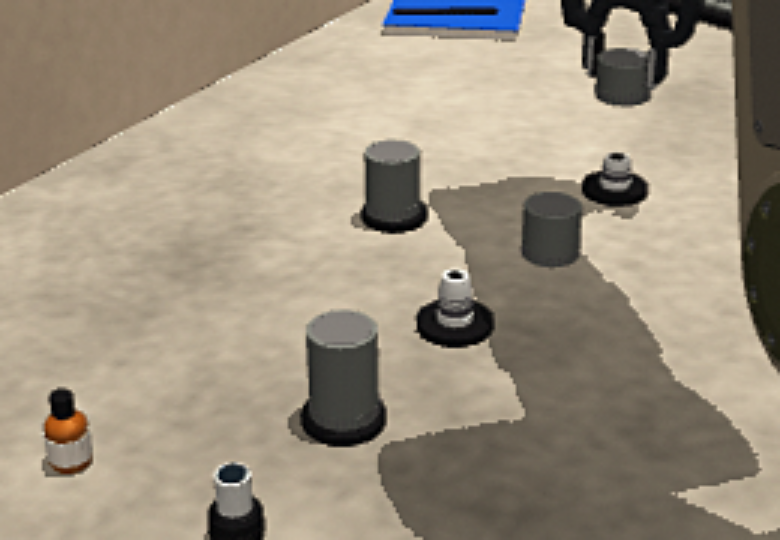

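Cover_4 sits flat on its base (342,375). Cover_1 hangs above objective_1, with the cover at (623,77) and the objective at (616,175), which is in line. I'll lower it 9.1 cm.

Call:
carry_out(
  steps=[
    [[0,0,0],[0,0,2],255],
    [[0,0,0],[0,0,4],255],
    [[0,0,0],[0,0,6],255],
    [[0,0,0],[0,0,7.5],255],
    [[0,0,0],[0,0,8.4],255],
    [[0,0,0],[0,0,8.9],255],
    [[0,0,0],[0,0,9.1],255],
    [[0,0,0],[0,0,9.1],255],
  ],
)

```text
clock: 17.4
tcp_pos: [0.4582, -0.2861, 0.0204]
orientation: [0.0, 0.707, 0.707, 0.0]
wrist_force: [-1.8, 3.4, 5.3]
finger_gap: 0.0492
grip_force: 26.6
```

Call:
carry_out(
  steps=[
    [[0,0,0],[0,0,0],255],
    [[0,0,0],[0,0,0],100],
    [[0,0,0],[0,0,0],0],
    [[0,0,0],[0,0,0],0],
    [[0,0,0],[0,0,0],0],
    [[0,0,0],[0,0,-3],0],
    [[0,0,0],[0,0,-7],0],
    [[0,0,0],[0,0,-10],0],
  ],
)

```text
clock: 18.4
tcp_pos: [0.4583, -0.2866, 0.1208]
orientation: [0.001, 0.707, 0.707, 0.0]
wrist_force: [-0.3, -0.9, -0.4]
finger_gap: 0.0851
grip_force: 0.0
```

Call:
carry_out(
  steps=[
    [[0,0,0],[4,0,0],0],
    [[0,0,0],[8,0,0],0],
    [[0,0,0],[12,0,0],0],
    [[0,0,0],[13.7,0,0],0],
    [[0,0,0],[13.7,0,0],0],
    [[0,0,0],[13.7,0,0],0],
    [[0,0,0],[13.7,0,0],0],
    [[0,0,0],[13.7,0,0],0],
  ],
)

```text
clock: 19.4
tcp_pos: [0.4581, -0.1502, 0.1192]
orientation: [0.0, 0.708, 0.707, -0.0]
wrist_force: [-0.2, 0.5, -0.3]
finger_gap: 0.0854
grip_force: 0.0
```

```bash
python3 chk.py s1b
```

```text
[291. 181.] 523 h 68.6 top [ 608.1 -133.1   25.6] low [ 606.  -134.2   31.2]
[365. 176.] 375 h 46.5 top [ 457.4 -284.1   25.5] low [ 455.2 -284.9   31.4]
[344. 195.] 420 h 49.6 top [ 455.2 -149.7   26.8] low [ 452.  -142.7   24.4]
[311. 223.] 401 h 47.8 top [467.4  -3.6  10.6] low [467.5  -3.7  32.2]
[274. 245.] 1009 h 79.6 top [473.2 145.1  26.1] low [471.3 147.5  31.9]
[182. 264.] 327 h 58.7 top [606.6 286.3   9.3] low [603.6 288.5  14.3]
[238. 289.] 418 h 53.2 top [461.  285.   12.6] low [458.1 290.3  16.3]
[ 0.4581 -0.1501  0.1192]
```

Call:
carry_out(
  steps=[
    [[0,0,0],[0,0,4],0],
    [[0,0,0],[0,0,8],0],
    [[0,0,0],[0,0,10],0],
    [[0,0,0],[0,0,10.6],0],
    [[0,0,0],[0,0,10.6],255],
    [[0,0,0],[0,0,10.6],255],
    [[0,0,0],[0,0,10.6],255],
    [[0,0,0],[0,0,10.6],255],
  ],
)

```text
clock: 20.45
tcp_pos: [0.4589, -0.1499, 0.0145]
orientation: [0.001, 0.707, 0.707, 0.0]
wrist_force: [-0.9, -0.9, 6.5]
finger_gap: 0.0495
grip_force: 26.1
```

Call:
carry_out(
  steps=[
    [[0,0,0],[0,0,-2],255],
    [[0,0,0],[0,0,-5],255],
    [[0,0,0],[0,0,-8],255],
    [[0,0,0],[4,0.3,-8],255],
    [[0,0,0],[8,0.6,-8],255],
    [[0,0,0],[12,0.9,-8],255],
    [[0,0,0],[14.5,1,-8],255],
    [[0,0,0],[14.5,1,-8],255],
  ],
)

```text
clock: 21.45
tcp_pos: [0.468, -0.003, 0.0936]
orientation: [0.0, 0.706, 0.708, 0.0]
wrist_force: [0.2, 0.3, -0.6]
finger_gap: 0.0492
grip_force: 26.2
```

```bash
python3 chk.py s2a
```

```text
[289. 183.] 367 h 68.1 top [ 611.8 -130.5   25.9] low [ 605.9 -127.3   29.9]
[365. 176.] 371 h 46.6 top [ 457.7 -285.2   25.7] low [ 455.3 -285.5   31.4]
[311. 223.] 401 h 47.4 top [467.6  -3.3  10.5] low [466.9  -5.1  33.2]
[274. 245.] 1010 h 79.4 top [472.8 144.9  26. ] low [473.  147.5  31.8]
[182. 264.] 327 h 59.3 top [605.1 285.6   8.9] low [604.4 287.6  14.3]
[238. 290.] 423 h 53.5 top [461.  285.5  11.9] low [457.8 290.8  16.3]
[ 0.4682 -0.004   0.0935]
```

View pics/s2a.png

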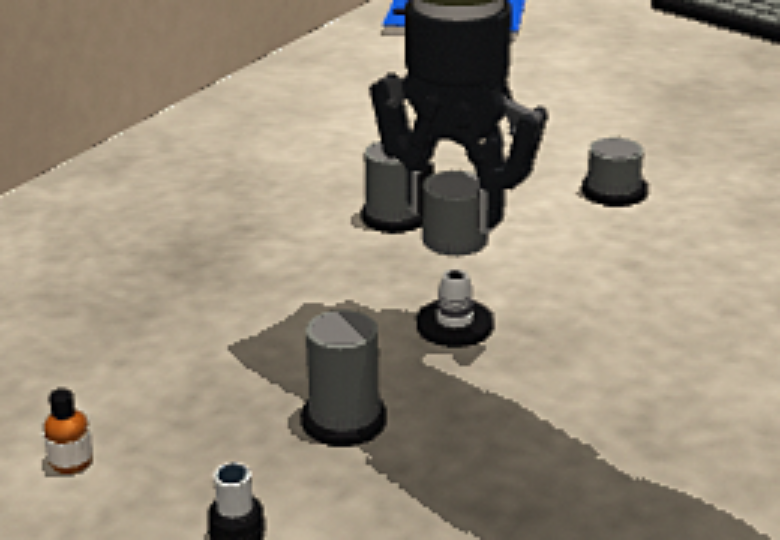

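Cover_2 (455,212) is directly above objective_2 (456,300), and covers 1, 3 and 4 are seated. I'll lower it 7.1 cm and release.

Call:
carry_out(
  steps=[
    [[0,0,0],[0,0,2],255],
    [[0,0,0],[0,0,4],255],
    [[0,0,0],[0,0,5.5],255],
    [[0,0,0],[0,0,6.5],255],
    [[0,0,0],[0,0,6.9],255],
    [[0,0,0],[0,0,7.1],255],
    [[0,0,0],[0,0,7.1],255],
    [[0,0,0],[0,0,7.1],255],
  ],
)

```text
clock: 22.5
tcp_pos: [0.4685, -0.0045, 0.0226]
orientation: [0.0, 0.707, 0.707, 0.0]
wrist_force: [0.9, -0.0, -0.4]
finger_gap: 0.0495
grip_force: 26.3
```

Call:
carry_out(
  steps=[
    [[0,0,0],[0,0,0],255],
    [[0,0,0],[0,0,0],100],
    [[0,0,0],[0,0,0],0],
    [[0,0,0],[0,0,0],0],
    [[0,0,0],[0,0,0],0],
    [[0,0,0],[0,0,-3],0],
    [[0,0,0],[0,0,-7],0],
    [[0,0,0],[0,0,-12],0],
  ],
)

```text
clock: 23.5
tcp_pos: [0.4672, -0.0042, 0.1428]
orientation: [-0.001, 0.707, 0.707, -0.001]
wrist_force: [0.7, 0.2, 0.4]
finger_gap: 0.0854
grip_force: 0.0
```

Call:
carry_out(
  steps=[
    [[0,0,0],[0,0,-3],0],
    [[0,0,0],[0,0,-6],0],
    [[0,0,0],[0,0,-8],0],
    [[0,0,0],[0,0,-8],0],
    [[0,0,0],[0,0,-8],0],
    [[0,0,0],[0,0,-8],0],
    [[0,0,0],[0,0,-8],0],
    [[0,0,0],[0,0,-8],0],
  ],
)

```text
clock: 24.5
tcp_pos: [0.4678, -0.0044, 0.2218]
orientation: [-0.0, 0.707, 0.707, -0.0]
wrist_force: [0.3, 0.4, -0.2]
finger_gap: 0.0856
grip_force: 0.0
```

```bash
python3 chk.py s2b
```

```text
[291. 181.] 524 h 68.6 top [ 606.  -135.7   26.5] low [ 604.5 -135.1   32.7]
[365. 176.] 373 h 46.7 top [ 455.7 -284.5   27.3] low [ 454.6 -283.4   32.4]
[311. 219.] 628 h 57.5 top [468.4  -3.1  25.4] low [466.1  -2.6  31. ]
[274. 245.] 1006 h 79.4 top [473.3 144.6  26.1] low [471.5 147.6  32.1]
[182. 264.] 330 h 58.5 top [606.1 285.4   8.3] low [602.5 289.5  14.1]
[238. 290.] 420 h 53.4 top [461.2 286.9  11.9] low [457.5 291.2  16.3]
[ 0.4679 -0.0044  0.222 ]
```

View pics/s2b.png

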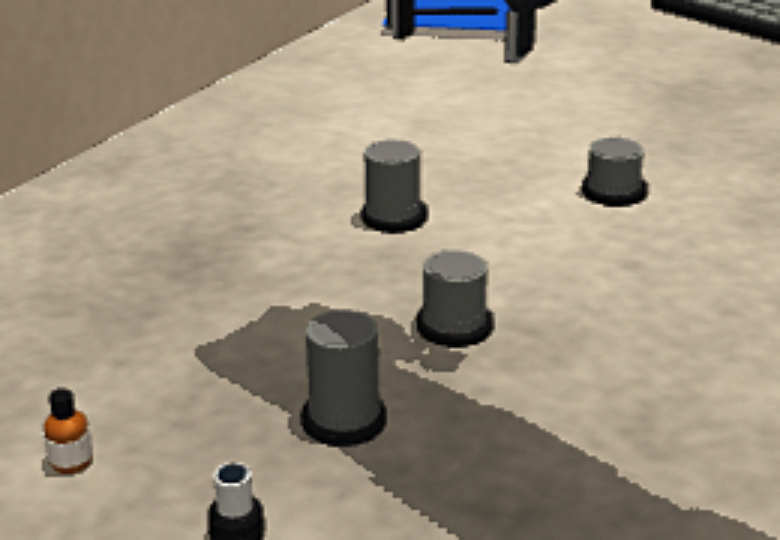

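All four covers sit flat and centred on their bases at (392,185), (616,170), (455,295) and (342,375). The bottle and the eyepiece are where they stood.

```bash
python3 -c "
from workcell import env
print(env.hand_in())"
```

```text
the job is handed in; nothing more can be done
None
```

All four covers were lowered onto their matching objectives, and the last camera check showed each one flat and centred on its base with the eyepiece and oil bottle undisturbed; I handed the job in at about 24.5 s, but the hand-in returned no verdict.

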